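# Scoop the last walnut out of the corner of the bin

## Robot

A 6-joint arm with a two-finger parallel gripper is mounted at the origin on a cart in front of the work surface, level with it; the furniture and walls round the work are solid. World frame = base frame: x ahead of the robot, y to its left, z up, the work surface at z = 0. Lengths are in m, angles in rad, forces in N, time in s.
With the tool pointing down it reaches from about 0.3 to 0.875 m from the base axis. Payload 6.4 kg.
Tool frame: the origin (TCP) lies at the very end of the fingers, on their centre line; the grasp point (between the pads) lies 19 mm behind it; x points along the fingers, y is the direction in which the jaws open and shut, and the axes are right-handed (so a half turn about x gives the same grasp; the last joint's range is limited). The gripper opens to 85 mm and grips with 20 to 120 N. Pads are 22 mm wide; open, the fingers measure 114 mm over their backs; the gripper's body (76 mm by 85 mm) begins 54 mm behind the grasp point. The pads swing forward as they close: fully open they stand 13 mm farther back than shut.
Start: joints at [-1.535, 0.181, 1.607, -0, 1.354, -0.206], TCP at [0.138, -0.558, 0.231] pointing down, gripper open.
Joint ranges: [-2.99, 2.99], [-0.89, 2.07], [0.3, 2.58], [-1.14, 4.28], [0, 2.63], [-3.12, 3.12]. Speed limits (rad/s): [2.57, 2.57, 3.01, 3.14, 3.14, 3.14].

## Interface

Orientations are given as a unit quaternion [w, x, y, z].
In Python, from bench import arm, camera, get_calibration, workorder gives the robot as it stands.
- The arm moves only by the shell command python3 -m jog 'ROWS' [FORCE]. ROWS is JSON, a list that holds one entry, the list of rows, each a list of 7 numbers: the shift along the tool's x, y, z in mm, then the turn, a rotation vector about the tool's x, y, z in rad, then the opening, from 0 (shut) to 1 (fully open). A call has 1 to 20 rows; each row is the pose to reach, as a shift and turn from the pose commanded when the call began, along the tool's axes at that moment; what a row does not reach only later rows make up. A row lasts 1/12 s, in which the tool goes at most 41.7 mm and 7.16 degrees, less where a joint would pass 70% of its speed; a pose out of reach is approached as far as the arm can. A call with a gripper value outside its range is refused whole. The fingers move at their own pace and stop on an object; FORCE is the grip in N (left out, the last holds). Time passes only in rows, so rows that repeat a pose let the fingers close. It gives the time, the measured TCP pose, the force and the opening at its end, in the units of the state.
- arm.observe(): the state, without advancing time (a new reading comes with each control period).
- camera(name): name is "side" or "top" or "wrist"; returns the picture (420x560x3 uint8, blue, green, red); there is no depth.
- get_calibration(name): a dict with "fx", "fy", "cx", "cy" (pixels), "k1" (the pictures are not rectified: a ray, as slopes to the right and down, at radius r is drawn at 1 + k1 r^2 times it, then the intrinsics apply), "xyz" and "rotation" of the camera in the world; the wrist camera has in their place "tool_from_camera" (4x4, takes a point from camera to tool coordinates, whose origin is the TCP and whose axes are the tool frame's). Camera axes: x right, y up, looking along -z (the intrinsics and any distortion apply to the point x, -y, -z); pixel columns grow to the right and rows downward; lengths in m; the calibration is good to about 2 mm. A picture is of the moment at which its call begins: read the wrist's pose just before it. get_calibration takes no time and is no camera call.
- workorder.hand_in(): hands the job in, once; it reports no verdict.
The state is a dict: "time": time; "joint_pos": joint angles; "joint_velocities": joint speeds; "joint_torque": joint torques, N m; "ee_pos": TCP position; "ee_rot": TCP orientation; "ft_force": force on the tool from outside, world axes, zero at the start; "ft_torque": the same for the moment, N m; "width": opening from 0.0 (shut) to 1.0 (fully open).
Only numpy, scipy, OpenCV 4.12 (cv2) and the standard library are available. Lean on these libraries where they do the work, as an engineer would, in place of code of your own. Each camera call takes 0.05 s, during which the arm holds its last target.

## Task

Take the scoop from the chopping board by its wooden grip and run it along the floor of the wooden bin into the far corner where the walnut lies (not the corner with the garlic), until its lip meets the far wall and the nut has rolled into the pan. Then bring the scoop out and set it down upright on the chopping board with the walnut in it, and let go. Leave the nut to the scoop: do not touch it with the fingers.

Things in the scene. Friction and masses are not known exactly. Their poses are not given: they have to be found in the camera images.
- scoop: Flat steel scoop, 0.26 kg, upright on the board. Origin: centre of underside; +x out of its mouth, +z up. Pan x ±50 mm, y ±42 mm, back strap to x -54, walls 3 mm thick, 18 (front) to 44 mm high. Lip edge 1.5 mm, crest 5 mm high at x 41, then floor at 2.5 mm: a nut past the crest stays in. Wooden grip bar along x over the pan: x -49..43, 20 wide, z 85..107 mm; pinch its middle firmly from above.
- walnut: Whole walnut, 38 x 34 x 34 mm, 16 g, rolls and slides easily. Origin: its middle. Lies on the bin's floor in one of the two far corners (bin's +x end, +y or -y side), middle 28 to 45 mm from the far wall, 36 to 52 mm from the side wall. In the other far corner lies an unwanted garlic bulb, 50 mm across.
- bin: Open rectangular wooden bin, fixed, left or right of the board. Origin: centre of underside; +x to its far end, +z up. Outside 236 (x) x 206 (y) x 55 mm high, walls and floor 8 mm thick: inside x ±110, y ±95 mm, floor 8 mm above the worktop.
- chopping_board: Plain wooden chopping board, fixed, 200 (x) x 300 (y) x 22 mm. Origin: centre of underside; +z up.
Things that resemble listed ones, but are neither listed nor needed, are in the scene too. What is shaped like the walnut but purple is not meant. What is shaped like the scoop but orange is not meant.

How it is judged:
By the outcome, as a careful person would: the job done as asked, in the order asked, and still so for the second after the job is handed in, with the robot touching nothing.
It also fails if it takes over 54 s, if anything falls off the work surface, if the arm or the gripper's body presses on something with over 40 N, if the wrist force passes 120 N, or if a joint passes its speed limit or range.

## Working session

There is one attempt and no reset: what is moved stays moved. The work goes in short steps, Python scripts to look and compute and a shell command to move; the robot and the scene stay as the last step left them, time stands still between calls to the robot, and variables do not carry over. Pictures are saved under pics/ and viewed, and the job is handed in when it is done.

```bash
mkdir -p pics; ls; python3 - <<'E'
from bench import arm,camera,get_calibration
import cv2
print(arm.observe())
for n in("side","top","wrist"):
    print(n,get_calibration(n)); cv2.imwrite(f"pics/{n}0.png",camera(n))
E
```

```text
pics
{'time': 0.0, 'joint_pos': array([-1.53531339e+00,  1.81515165e-01,  1.60796294e+00, -3.84692590e-06,
        1.35380275e+00, -2.06286394e-01]), 'joint_velocities': array([-9.14664821e-04,  1.06536648e-04,  2.81497490e-04,  1.10519369e-03,
       -2.12913043e-04, -1.14246154e-05]), 'joint_torque': array([ 1.21128007e-03, -4.44870329e+01, -3.51336086e+01, -5.07499681e-05,
        9.08663176e-03, -1.71505246e-05]), 'ee_pos': array([ 0.13767123, -0.55773082,  0.23042048]), 'ee_rot': array([ 0.08467579,  0.70199586,  0.0858654 , -0.70189668]), 'ft_force': array([0.64530508, 0.62092651, 0.3531918 ]), 'ft_torque': array([-0.03412924,  0.02567553, -0.03012494]), 'width': 1.0037974329315833}
side {'fx': 536.4631901787749, 'fy': 536.4631901787749, 'cx': 282.29401778015585, 'cy': 199.71438250494177, 'k1': 0.036999279341332576, 'xyz': array([ 0.24320321, -1.16681803,  1.11308427]), 'rotation': array([ 0.89536084,  0.43215807, -0.04552632, -0.09744596])}
top {'fx': 454.09013195259337, 'fy': 454.09013195259337, 'cx': 271.7890525769082, 'cy': 213.47370875317452, 'k1': 0.035734761714942935, 'xyz': array([0.27224363, 0.17174231, 1.27407723]), 'rotation': array([-0.68495317, -0.07164585,  0.07689745,  0.72096658])}
wrist {'fx': 309.26684892636246, 'fy': 309.26684892636246, 'cx': 283.01336510730704, 'cy': 209.42557576775442, 'k1': -0.023930661870226425, 'tool_from_camera': array([[-4.83165497e-04,  2.95459693e-01, -9.55355084e-01,
        -1.41234070e-01],
       [ 9.99999443e-01,  1.03919871e-03, -1.84354383e-04,
        -4.70407716e-04],
       [ 9.38334481e-04, -9.55354641e-01, -2.95460031e-01,
        -7.43872835e-02],
       [ 0.00000000e+00,  0.00000000e+00,  0.00000000e+00,
         1.00000000e+00]])}
```

View pics/top0.png

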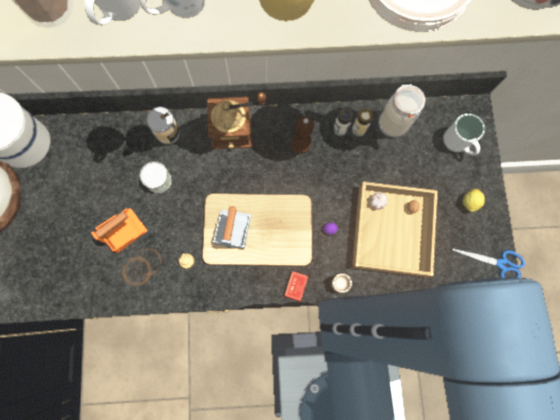

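View pics/side0.png

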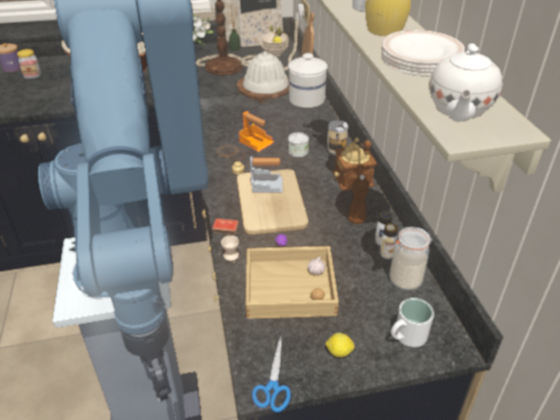

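View pics/wrist0.png

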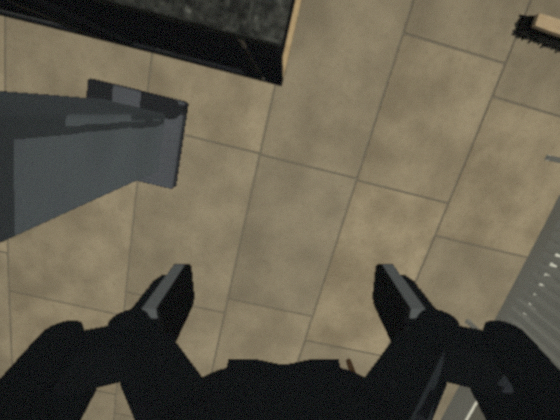

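The top view shows the steel scoop with an orange-brown grip on the board at about (232,228), and the orange lookalike at (120,230). The bin's centre is at about (396,228), with the garlic at (378,201) and the walnut at (413,207). The purple lookalike is at (331,229). The steel scoop and brown nut match the description. I'll confirm with enlarged crops.

```bash
cat > h.py <<'E'
import numpy as np, cv2
from scipy.spatial.transform import Rotation as R
from bench import arm,camera,get_calibration
def rot(q): return R.from_quat([q[1],q[2],q[3],q[0]]).as_matrix()
def K(c): return np.array([[c['fx'],0,c['cx']],[0,c['fy'],c['cy']],[0,0,1]])
def cam(n,st=None):
    c=get_calibration(n)
    if n=='wrist':
        T=c['tool_from_camera']; Rt=rot(st['ee_rot']); return c,Rt@T[:3,:3],st['ee_pos']+Rt@T[:3,3]
    return c,rot(c['rotation']),c['xyz']
def rays(n,uv,st=None):
    c,Rw,o=cam(n,st)
    p=cv2.undistortPoints(np.float64(uv).reshape(-1,1,2),K(c),np.array([c['k1'],0,0,0])).reshape(-1,2)
    d=np.c_[p[:,0],-p[:,1],-np.ones(len(p))]@Rw.T
    return o,d/np.linalg.norm(d,axis=1)[:,None]
def onz(n,uv,z,st=None):
    o,d=rays(n,uv,st); return o+d*((z-o[2])/d[:,2])[:,None]
def px(n,P,st=None):
    c,Rw,o=cam(n,st); q=(np.atleast_2d(P)-o)@Rw; q=q*[1,-1,-1]
    return cv2.projectPoints(q,np.zeros(3),np.zeros(3),K(c),np.array([c['k1'],0,0,0]))[0].reshape(-1,2)
def tri(obs):
    A=np.zeros((3,3));b=np.zeros(3)
    for n,uv,st in obs:
        o,d=rays(n,[uv],st);M=np.eye(3)-np.outer(d[0],d[0]);A+=M;b+=M@o
    return np.linalg.solve(A,b)
E
python3 - <<'E'
import cv2
t=cv2.imread('pics/top0.png');s=cv2.imread('pics/side0.png')
f=lambda i,x,y,w,h,k:cv2.resize(i[y:y+h,x:x+w],None,fx=k,fy=k,interpolation=cv2.INTER_CUBIC)
cv2.imwrite('pics/c1.png',f(t,195,185,130,90,6))
cv2.imwrite('pics/c2.png',f(t,345,170,100,110,5))
cv2.imwrite('pics/c3.png',f(s,230,145,115,180,3))
E
```

```text
(no output)
```

View pics/c1.png

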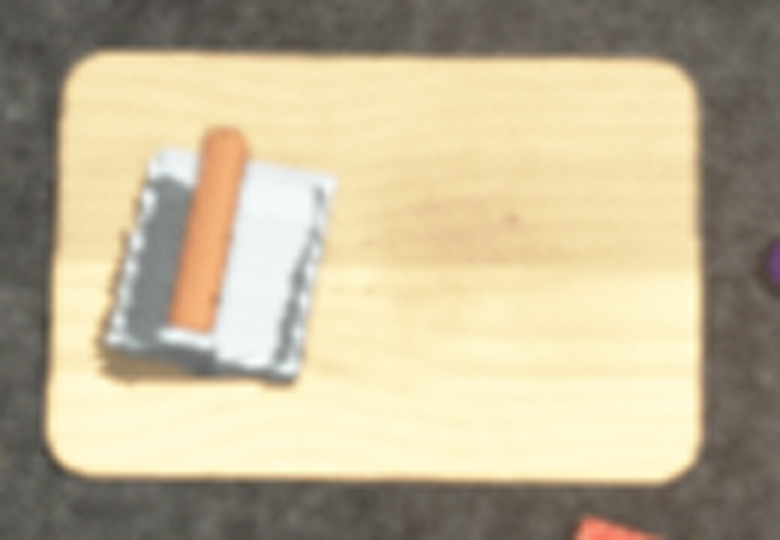

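View pics/c2.png

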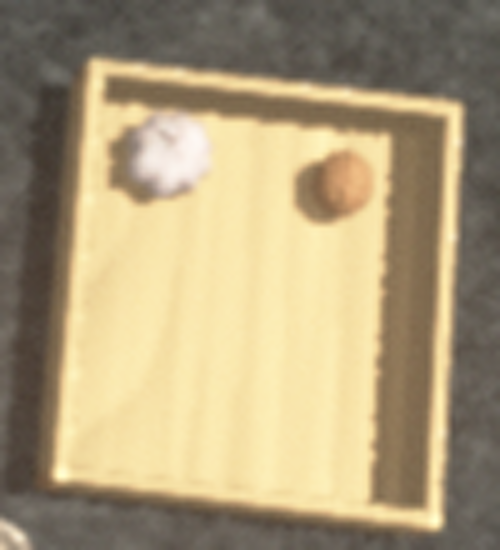

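View pics/c3.png

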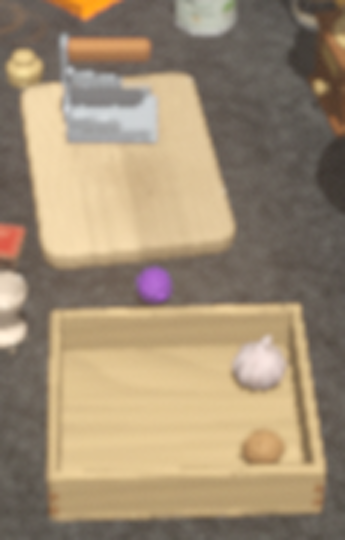

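The crops confirm three things. The steel scoop's strap is at its near end and its mouth points to world +x. The walnut is brown and in the far -y corner; the white bulb in the other corner is the garlic. Next I measure them.

```bash
python3 - <<'E'
from h import *
t=cv2.imread('pics/top0.png');s=cv2.imread('pics/side0.png')
# scoop grip, top view (crop/6+offset)
hsv=cv2.cvtColor(t,cv2.COLOR_BGR2HSV)
m=cv2.inRange(hsv,(3,110,90),(14,255,255));mm=np.zeros_like(m);mm[200:245,215:245]=m[200:245,215:245]
ys,xs=np.nonzero(mm);r=cv2.minAreaRect(np.c_[xs,ys].astype(np.float32));print(len(xs),r)
P=onz('top',np.c_[xs,ys],.129);c=P.mean(0);u,w,v=np.linalg.svd(P-c);print('grip top plane c',c,'yaw',np.degrees(np.arctan2(v[0,1],v[0,0]))%180)
hs=cv2.cvtColor(s,cv2.COLOR_BGR2HSV)
m=cv2.inRange(hs,(3,100,60),(16,255,255));mm=np.zeros_like(m);mm[150:172,245:285]=m[150:172,245:285]
yy,xx=np.nonzero(mm);print('side grip',len(xx),xx.mean(),yy.mean(),xx.min(),xx.max())
print('grip tri',tri([('top',(xs.mean(),ys.mean()),None),('side',(xx.mean(),yy.mean()),None)]))
# pan rim corners
o=np.array([195,185]);
print('rim front L/R (z.04)',onz('top',[o+np.array([158,155])/6-.4,o+np.array([333,182])/6-.4],.04))
print('back L/R z.066',onz('top',[o+np.array([110,342])/6-.4,o+np.array([290,378])/6-.4],.066))
# board
print('board',onz('top',np.array([[60,52],[698,58],[702,482],[46,478]])/6+o-.4,.022))
o=np.array([345,170])
B=onz('top',np.array([[92,60],[463,103],[440,528],[55,486]])/5+o-.4,.055)
print('bin',B,B.mean(0))
print('bin yaw',[np.degrees(np.arctan2(*(a-b)[[1,0]])) for a,b in((B[0],B[3]),(B[1],B[2]))],[np.degrees(np.arctan2(*(a-b)[[1,0]]))-90 for a,b in((B[0],B[1]),(B[3],B[2]))],np.linalg.norm(B[0]-B[3]),np.linalg.norm(B[0]-B[1]))
w=np.array([345,184])/5+o-.4
print('walnut top',w,onz('top',[w],.025),'tri',tri([('top',w,None),('side',(230+264/3,145+447/3),None)]))
S=onz('side',np.array([[50,310],[303,305],[323,466],[50,470]])/3+[230,145]-.3,.055);print('bin side',S,S.mean(0))
E
```

```text
201 ((229.34613037109375, 222.7692413330078), (6.471832275390625, 32.75139617919922), 11.309932708740234)
grip top plane c [0.49830207 0.26692785 0.129     ] yaw 166.78086235130928
side grip 223 265.41255605381167 159.94170403587444 253 279
grip tri [0.4986959  0.26752905 0.12234002]
rim front L/R (z.04) [[0.55139771 0.29648433 0.04      ]
 [0.53448316 0.21603239 0.04      ]]
back L/R z.066 [[0.46100636 0.31764423 0.066     ]
 [0.44067067 0.23793947 0.066     ]]
board [[0.60780807 0.34321456 0.022     ]
 [0.58951854 0.04134905 0.022     ]
 [0.3892124  0.05348732 0.022     ]
 [0.40651665 0.35368452 0.022     ]]
bin [[ 0.61002063 -0.10237447  0.055     ]
 [ 0.57474621 -0.30419001  0.055     ]
 [ 0.34311174 -0.26215851  0.055     ]
 [ 0.37526645 -0.06050536  0.055     ]] [ 0.47578626 -0.18230709  0.055     ]
bin yaw [np.float64(-10.112540750437928), np.float64(-10.28476539673914)] [np.float64(-9.914317666791604), np.float64(-9.059858439578619)] 0.2384586871234255 0.2048750811687242
walnut top [413.6 206.4] [[ 0.53873756 -0.2441489   0.025     ]] tri [ 0.53920506 -0.24429029  0.02472333]
bin side [[ 0.3779284  -0.0598417   0.055     ]
 [ 0.61411994 -0.10519139  0.055     ]
 [ 0.57440917 -0.30013973  0.055     ]
 [ 0.34602947 -0.25419177  0.055     ]] [ 0.47812174 -0.17984115  0.055     ]
```

```bash
cat >> h.py <<'E'
def plan(p,yaw,pitch=0,flip=0):
    """TCP target, tool z heading yaw deg, pitch: mouth up deg"""
    st=arm.observe();Rt=rot(st['ee_rot']);a=np.radians(yaw)
    z=np.array([np.cos(a),np.sin(a),0]);x=np.array([0,0,-1.]);y=np.cross(z,x)
    G=R.from_rotvec(-np.radians(pitch)*y).as_matrix()@np.c_[x,y,z] 
    if flip: G=G@np.diag([1,-1,-1])
    print('t',st['time'],'pos',st['ee_pos'].round(4),'zdir',Rt[:,2].round(3),'xdir',Rt[:,0].round(3),'F',st['ft_force'].round(1),'w',round(st['width'],3))
    print('shift mm',((np.array(p)-st['ee_pos'])@Rt*1000).round(1),'rotvec',R.from_matrix(Rt.T@G).as_rotvec().round(4))
def bin2w(x,y):
    a=np.radians(-9.9);return np.array([.4765,-.1815])+np.array([[np.cos(a),-np.sin(a)],[np.sin(a),np.cos(a)]])@[x,y]
E
python3 - <<'E'
from h import *
plan([.45,-.1,.26],-13); plan([.45,-.1,.26],-13,flip=1)
print(onz('top',[[378.2,200.6]],.025),bin2w(-.045,-.0485),bin2w(.063,-.0485))
E
```

```text
t 0.15 pos [ 0.1377 -0.5578  0.2306] zdir [-0.971 -0.239 -0.   ] xdir [-0.     0.001 -1.   ] F [-0.4 -0.5  0.2] w 1.002
shift mm [ -28.8 -369.8 -412.9] rotvec [-2.6729e+00 -1.9000e-03  1.0000e-04]
t 0.15 pos [ 0.1377 -0.5578  0.2306] zdir [-0.971 -0.239 -0.   ] xdir [-0.     0.001 -1.   ] F [-0.4 -0.5  0.2] w 1.002
shift mm [ -28.8 -369.8 -412.9] rotvec [0.4687 0.     0.0014]
[[ 0.56057446 -0.14673603  0.025     ]] [ 0.42383152 -0.22154099] [ 0.53022333 -0.24010934]
```

```bash
python3 -m jog '[[[-29,-370,-413,-2.673,0,0,1],[-29,-370,-413,-2.673,0,0,1],[-29,-370,-413,-2.673,0,0,1],[-29,-370,-413,-2.673,0,0,1],[-29,-370,-413,-2.673,0,0,1],[-29,-370,-413,-2.673,0,0,1],[-29,-370,-413,-2.673,0,0,1],[-29,-370,-413,-2.673,0,0,1],[-29,-370,-413,-2.673,0,0,1],[-29,-370,-413,-2.673,0,0,1],[-29,-370,-413,-2.673,0,0,1],[-29,-370,-413,-2.673,0,0,1],[-29,-370,-413,-2.673,0,0,1],[-29,-370,-413,-2.673,0,0,1],[-29,-370,-413,-2.673,0,0,1],[-29,-370,-413,-2.673,0,0,1],[-29,-370,-413,-2.673,0,0,1],[-29,-370,-413,-2.673,0,0,1],[-29,-370,-413,-2.673,0,0,1],[-29,-370,-413,-2.673,0,0,1]]]'
python3 - <<'E'
from h import *
plan([.47,.272,.23],-13);print(arm.observe()['joint_pos'])
E
```

```text
time: 1.82
ee_pos: [0.4499, -0.0999, 0.26]
ee_rot: [0.693, 0.138, 0.694, -0.138]
ft_force: [-0.2, -0.5, 0.3]
width: 0.996
t 1.8167 pos [ 0.4499 -0.0999  0.26  ] zdir [ 0.924 -0.383 -0.001] xdir [-0.001  0.    -1.   ] F [-0.2 -0.5  0.3] w 0.996
shift mm [  30.1  351.2 -124. ] rotvec [-1.665e-01 -6.000e-04 -1.000e-04]
[-4.77063866e-01 -1.08106684e-01  1.84650675e+00 -1.42339427e-06
  1.40377402e+00 -1.65451188e+00]
```

```bash
python3 -m jog '[[[30,351,-124,-0.167,0,0,1],[30,351,-124,-0.167,0,0,1],[30,351,-124,-0.167,0,0,1],[30,351,-124,-0.167,0,0,1],[30,351,-124,-0.167,0,0,1],[30,351,-124,-0.167,0,0,1],[30,351,-124,-0.167,0,0,1],[30,351,-124,-0.167,0,0,1],[30,351,-124,-0.167,0,0,1],[30,351,-124,-0.167,0,0,1],[30,351,-124,-0.167,0,0,1],[30,351,-124,-0.167,0,0,1]]]'
python3 - <<'E'
from h import *
st=arm.observe();im=camera('wrist');cv2.imwrite('pics/w1.png',im);np.save('w1.npy',np.r_[st['ee_pos'],st['ee_rot']])
hsv=cv2.cvtColor(im,cv2.COLOR_BGR2HSV);m=cv2.inRange(hsv,(3,110,90),(16,255,255))
n,l,s,c=cv2.connectedComponentsWithStats(m)
for i in range(1,n):
    if s[i,4]>200:print(s[i],c[i])
E
```

```text
time: 2.82
ee_pos: [0.4721, 0.2713, 0.2298]
ee_rot: [0.702, 0.081, 0.703, -0.082]
ft_force: [0.0, 0.1, 0.1]
width: 1.001
[  80   60   44   74 2424] [101.80033003  95.76278878]
[ 482  102   78  109 5190] [530.68439306 161.06204239]
[ 276  189   22   96 2003] [286.28007988 236.43384923]
```

View pics/w1.png

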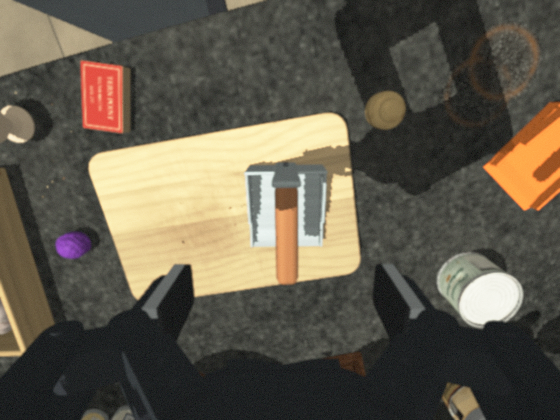

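The wrist view shows the steel scoop with its strap at (287,180) and its grip running from (287,188) to (287,284). The purple nut is at (73,245) and the orange scoop is at the right edge.

```bash
python3 - <<'E'
from h import *
v=np.load('w1.npy');st=dict(ee_pos=v[:3],ee_rot=v[3:])
im=cv2.imread('pics/w1.png');hsv=cv2.cvtColor(im,cv2.COLOR_BGR2HSV);m=cv2.inRange(hsv,(3,110,60),(16,255,255))
ys,xs=np.nonzero(m[180:290,270:305]);xs=xs+270;ys=ys+180
P=onz('wrist',np.c_[xs,ys],.127,st)
c=P.mean(0);u,w,vv=np.linalg.svd(P-c,full_matrices=False);print(c,np.degrees(np.arctan2(vv[0,1],vv[0,0])),np.ptp((P-c)@vv[0]))
print(onz('wrist',[[287,185],[287.5,284]],.127,st))
print('pan',onz('wrist',[[248,247],[323,247]],.024,st),'strap bottom?',onz('wrist',[[246,167],[327,167]],.066,st))
plan([.4985,.267,.099],-13)
E
```

```text
[0.49558107 0.26821543 0.127     ] -12.663461762013275 0.08713603438138319
[[0.45159417 0.27908724 0.127     ]
 [0.53964716 0.25903104 0.127     ]]
pan [[0.53857061 0.21105705 0.024     ]
 [0.55962525 0.30015687 0.024     ]] strap bottom? [[0.43788455 0.24122066 0.066     ]
 [0.45637414 0.31934503 0.066     ]]
t 2.8667 pos [0.4724 0.2706 0.23  ] zdir [ 0.973 -0.231 -0.   ] xdir [-0.001 -0.001 -1.   ] F [ 0.  -0.8 -0.1] w 0.998
shift mm [131.    2.6  26.3] rotvec [-0.0063 -0.0004  0.0007]
```

```bash
python3 -m jog '[[[30,3,24.5,-0.006,0,0,1],[60,3,24.5,-0.006,0,0,1],[85,3,24.5,-0.006,0,0,1],[105,3,24.5,-0.006,0,0,1],[120,3,24.5,-0.006,0,0,1],[130,3,24.5,-0.006,0,0,1],[133,3,24.5,-0.006,0,0,1],[133,3,24.5,-0.006,0,0,1]]]'
python3 - <<'E'
from h import *
plan([.497,.268,.097],-12.9);cv2.imwrite('pics/w2.png',camera('wrist'))
E
```

```text
time: 3.53
ee_pos: [0.4971, 0.2677, 0.0971]
ee_rot: [0.702, 0.08, 0.703, -0.081]
ft_force: [-0.6, 0.4, 0.8]
width: 0.998
t 3.5333 pos [0.4971 0.2677 0.0971] zdir [ 0.974 -0.226 -0.001] xdir [-0.001 -0.    -1.   ] F [-0.6  0.4  0.8] w 0.998
shift mm [ 0.1  0.3 -0.1] rotvec [-0.0032 -0.0007  0.0005]
```

View pics/w2.png

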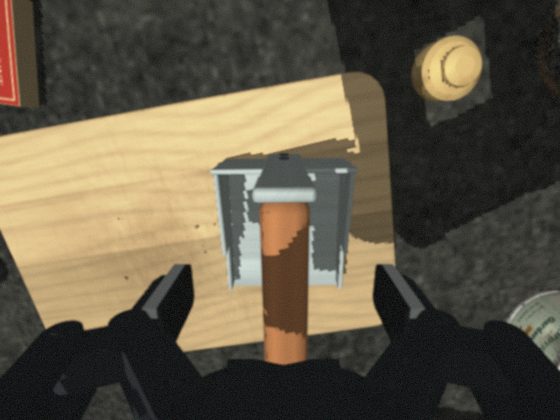

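The grip (centreline about x=285) is centred between the fingers and parallel to them. I close at 80 N.

```bash
python3 -m jog '[[[0,0,0,0,0,0,0],[0,0,0,0,0,0,0],[0,0,0,0,0,0,0],[0,0,0,0,0,0,0],[0,0,0,0,0,0,0],[0,0,0,0,0,0,0],[0,0,0,0,0,0,0],[0,0,0,0,0,0,0],[0,0,0,0,0,0,0],[0,0,0,0,0,0,0],[0,0,0,0,0,0,0],[0,0,0,0,0,0,0]]]' 80
python3 - <<'E'
from h import *
plan([.497,.268,.197],-12.9)
E
```

```text
time: 4.58
ee_pos: [0.4971, 0.2687, 0.0978]
ee_rot: [0.703, 0.08, 0.702, -0.08]
ft_force: [-2.0, -3.3, 5.2]
width: 0.222
t 4.5833 pos [0.4971 0.2687 0.0978] zdir [ 0.974 -0.225  0.   ] xdir [ 0. -0. -1.] F [-2.  -3.3  5.2] w 0.222
shift mm [-99.2  -0.7   0.1] rotvec [-0.0015  0.0003 -0.    ]
```

```bash
python3 -m jog '[[[-10,0,0,0,0,0,0],[-30,0,0,0,0,0,0],[-55,0,0,0,0,0,0],[-80,0,0,0,0,0,0],[-95,0,0,0,0,0,0],[-100,0,0,0,0,0,0],[-100,0,0,0,0,0,0]]]'
python3 - <<'E'
from h import *
cv2.imwrite('pics/w3.png',camera('wrist'));
x,y=bin2w(-.045,-.0485); plan([x,y,.197],-9.9)
E
```

```text
time: 5.17
ee_pos: [0.4977, 0.269, 0.1986]
ee_rot: [0.703, 0.08, 0.702, -0.08]
ft_force: [-0.5, -0.7, -3.7]
width: 0.224
t 5.2167 pos [0.4968 0.2687 0.197 ] zdir [ 0.974 -0.225 -0.   ] xdir [-0.  0. -1.] F [ 0.4  0.5 -3.9] w 0.221
shift mm [   0.  -494.1   39.1] rotvec [-0.054  -0.     -0.0001]
```

View pics/w3.png

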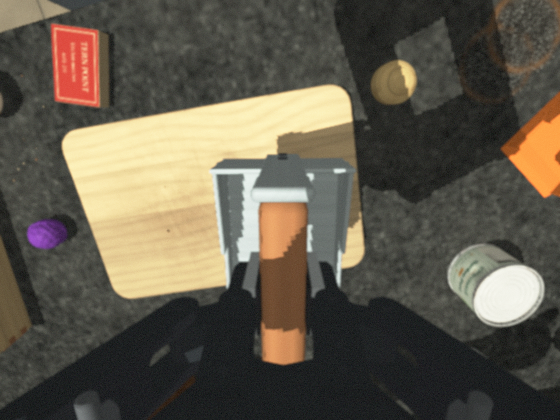

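The scoop is held level and centred: the grip is at x≈284 and the rims at 214 and 351. Next I move above the bin.

```bash
python3 -m jog '[[[0,-15,1,-0.05,0,0,0],[0,-45,3,-0.05,0,0,0],[0,-80,6,-0.05,0,0,0],[0,-120,9,-0.05,0,0,0],[0,-160,12,-0.05,0,0,0],[0,-200,15,-0.05,0,0,0],[0,-240,18,-0.05,0,0,0],[0,-280,21,-0.05,0,0,0],[0,-320,24,-0.05,0,0,0],[0,-360,27,-0.05,0,0,0],[0,-400,30,-0.054,0,0,0],[0,-435,33,-0.054,0,0,0],[0,-465,35,-0.054,0,0,0],[0,-485,36,-0.054,0,0,0],[0,-494,36,-0.054,0,0,0],[0,-494,36,-0.054,0,0,0],[0,-494,36,-0.054,0,0,0]]]'
python3 - <<'E'
from h import *
x,y=bin2w(-.048,-.0485); plan([x,y,.097],-9.9)
st=arm.observe();im=camera('wrist');cv2.imwrite('pics/w4.png',im);cv2.imwrite('pics/t4.png',camera('top'))
E
```

```text
time: 6.63
ee_pos: [0.4203, -0.2198, 0.1959]
ee_rot: [0.704, 0.062, 0.705, -0.061]
ft_force: [-0.1, -0.7, -2.2]
width: 0.221
t 6.6333 pos [ 0.4203 -0.2198  0.1959] zdir [ 0.985 -0.173 -0.002] xdir [-0.002  0.002 -1.   ] F [-0.1 -0.7 -2.2] w 0.221
shift mm [98.9 -1.3  0.9] rotvec [-0.001  -0.0022 -0.0021]
```

View pics/w4.png

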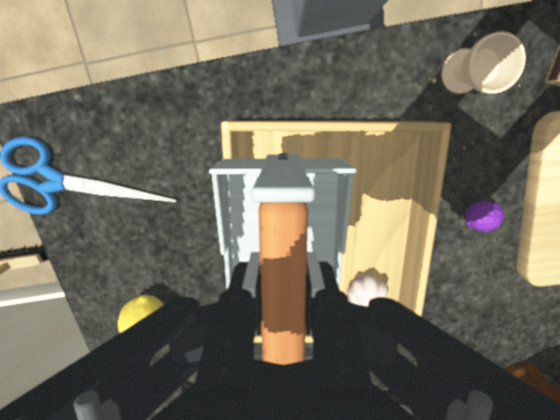

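View pics/t4.png

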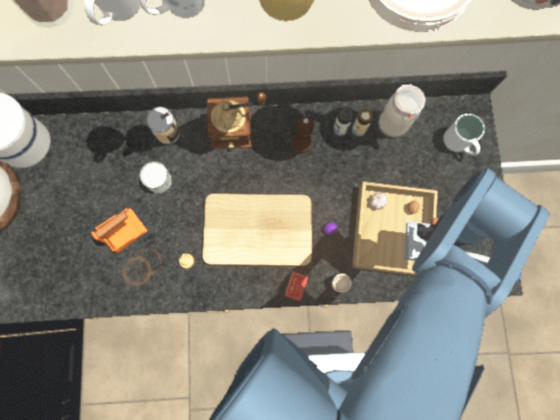

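The wrist view shows the bin rim parallel to the pan, with the near outer corners at (223,122) and (450,123) and the garlic at (368,290). I check the bin's placement from this view before lowering.

```bash
python3 - <<'E'
from h import *
st=arm.observe()
P=onz('wrist',[[223,122],[450,123]],.055,st)
a=np.radians(-9.9);M=np.array([[np.cos(a),-np.sin(a)],[np.sin(a),np.cos(a)]])
print(P,(P[:,:2]-[.4765,-.1815])@M)
# scoop in tool: rear rim corners seen; strap z 44mm above underside -> world z
zb=st['ee_pos'][2]-.097+.022
Q=onz('wrist',[[212,166],[355,166]],zb+.044,st);print((Q-st['ee_pos'])@rot(st['ee_rot'])*1000)
E
```

```text
[[ 0.34283383 -0.25933258  0.055     ]
 [ 0.37782276 -0.06100454  0.055     ]] [[-0.11829411 -0.0996547 ]
 [-0.11792455  0.10173571]]
[[ 31.00539721 -39.81483217 -48.66297272]
 [ 31.11564821  40.22931856 -48.57898066]]
```

```bash
python3 -m jog '[[[10,0,1,0,-0.002,-0.002,0],[30,0,1,0,-0.002,-0.002,0],[55,0,1,0,-0.002,-0.002,0],[75,0,1,0,-0.002,-0.002,0],[90,0,1,0,-0.002,-0.002,0],[100,0,1,0,-0.002,-0.002,0],[105,0,1,0,-0.002,-0.002,0],[108,0,1,0,-0.002,-0.002,0],[110,0,1,0,-0.002,-0.002,0],[110,0,1,0,-0.002,-0.002,0]]]'
python3 - <<'E'
from h import *
x,y=bin2w(-.048,-.0475); plan([x,y,.084],-9.9)
cv2.imwrite('pics/w5.png',camera('wrist'))
E
```

```text
time: 7.57
ee_pos: [0.4224, -0.2211, 0.0877]
ee_rot: [0.705, 0.06, 0.704, -0.062]
ft_force: [0.4, 0.6, -3.1]
width: 0.224
t 7.5667 pos [ 0.4224 -0.2211  0.0877] zdir [ 0.985 -0.172  0.003] xdir [ 0.002 -0.003 -1.   ] F [ 0.4  0.6 -3.1] w 0.224
shift mm [ 3.7  0.8 -1.6] rotvec [0.0002 0.0029 0.0025]
```

View pics/w5.png

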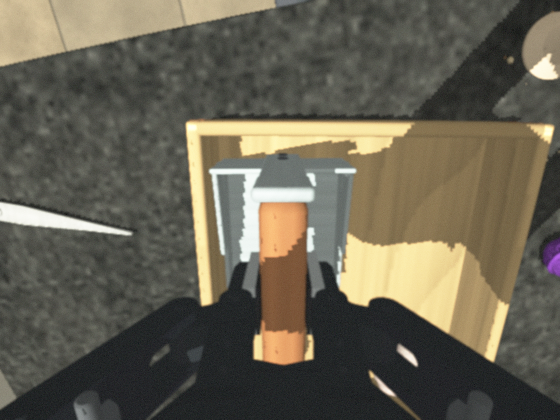

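The pan is inside the bin with clearance to both walls. I lower it gently to floor contact.

```bash
python3 -m jog '[[[1,0,0,0,0,0,0],[2,0,0,0,0.001,0.001,0],[3,0,0,0,0.001,0.001,0],[3,0,0,0,0.001,0.001,0]]]';python3 -m jog '[[[1,0,0,0,0,0,0],[1,0,0,0,0,0,0]]]'
```

```text
time: 7.95
ee_pos: [0.422, -0.221, 0.0843]
ee_rot: [0.705, 0.061, 0.704, -0.061]
ft_force: [0.6, -0.2, -2.7]
width: 0.226
time: 8.12
ee_pos: [0.4222, -0.2213, 0.0841]
ee_rot: [0.705, 0.06, 0.704, -0.062]
ft_force: [-3.1, 0.3, 3.7]
width: 0.217
```

```bash
python3 - <<'E'
from h import *
x,y=bin2w(.057,-.0475); plan([x,y,.0838],-9.9)
E
python3 -m jog '[[[0,0,4,0,0,0,0],[0,0,10,0,0,0,0],[0,0,17,0,0,0,0],[0,0,24,0,0,0,0],[0,0,30,0,0,0,0],[0,0,35,0,0,0,0],[0,0,40,0,0,0,0],[0,0,40,0,0,0,0]]]'
python3 - <<'E'
from h import *
x,y=bin2w(.057,-.0475); plan([x,y,.0838],-9.9)
cv2.imwrite('pics/t6.png',camera('top')[170:280,345:445].repeat(5,0).repeat(5,1))
E
```

```text
t 8.1167 pos [ 0.4222 -0.2213  0.0841] zdir [ 0.985 -0.172  0.001] xdir [ 0.001 -0.002 -1.   ] F [-3.1  0.3  3.7] w 0.217
shift mm [  0.4   1.1 103.7] rotvec [0.     0.0012 0.0015]
time: 8.78
ee_pos: [0.4626, -0.2287, 0.0842]
ee_rot: [0.705, 0.06, 0.704, -0.062]
ft_force: [0.6, -0.7, 3.9]
width: 0.22
t 8.7833 pos [ 0.4626 -0.2287  0.0842] zdir [ 0.985 -0.172  0.003] xdir [ 0.002 -0.003 -1.   ] F [ 0.6 -0.7  3.9] w 0.22
shift mm [ 0.6  1.4 62.6] rotvec [0.0001 0.0027 0.0022]
```

View pics/t6.png

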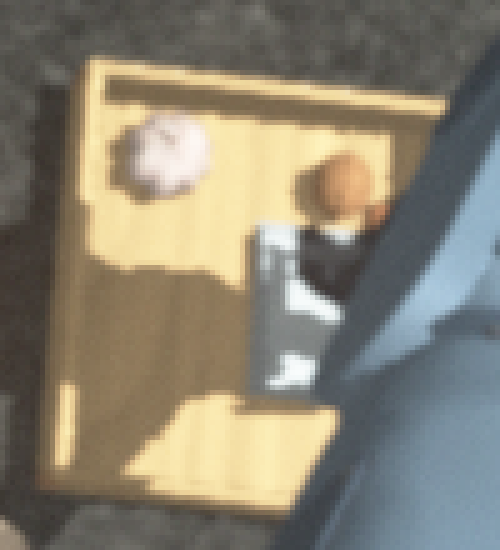

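The lip is just short of the nut (345,185 in the crop), which is well inside the pan's width. I push on slowly.

```bash
python3 -m jog '[[[0,0,3,0,0,0,0],[0,0.5,7,0,0,0,0],[0,1,11,0,0,0,0],[0,1,15,0,0,0,0],[0,1,19,0,0,0,0],[0,1,23,0,0,0,0],[0,1,27,0,0,0,0],[0,1,31,0,0,0,0],[0,1,35,0,0,0,0],[0,1,39,0,0,0,0],[0,1,43,0,0,0,0],[0,1,47,0,0,0,0],[0,1,50,0,0,0,0],[0,1,52,0,0,0,0],[0,1,52,0,0,0,0]]]'
python3 - <<'E'
from h import *
x,y=bin2w(.057,-.0475); plan([x,y,.0838],-9.9)
cv2.imwrite('pics/t7.png',camera('top')[170:280,345:445].repeat(5,0).repeat(5,1))
cv2.imwrite('pics/s7.png',camera('side')[230:330,230:350].repeat(5,0).repeat(5,1))
E
```

```text
time: 10.08
ee_pos: [0.5129, -0.2365, 0.0842]
ee_rot: [0.705, 0.06, 0.704, -0.062]
ft_force: [-3.5, -2.1, 7.2]
width: 0.222
t 10.0833 pos [ 0.5129 -0.2365  0.0842] zdir [ 0.985 -0.172  0.001] xdir [ 0.001 -0.002 -1.   ] F [-3.5 -2.1  7.2] w 0.222
shift mm [ 0.4  0.4 11.7] rotvec [0.0001 0.0012 0.0021]
```

View pics/t7.png

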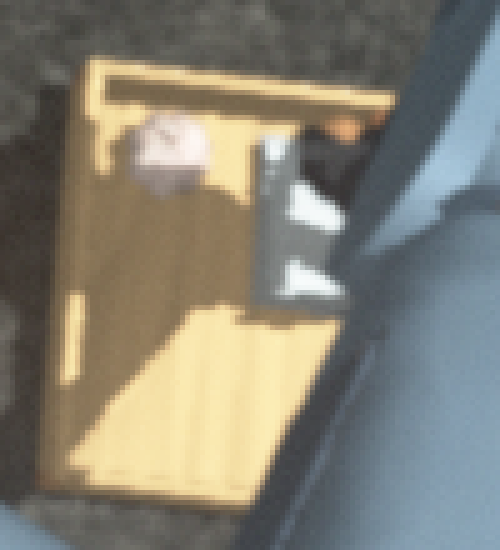

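View pics/s7.png

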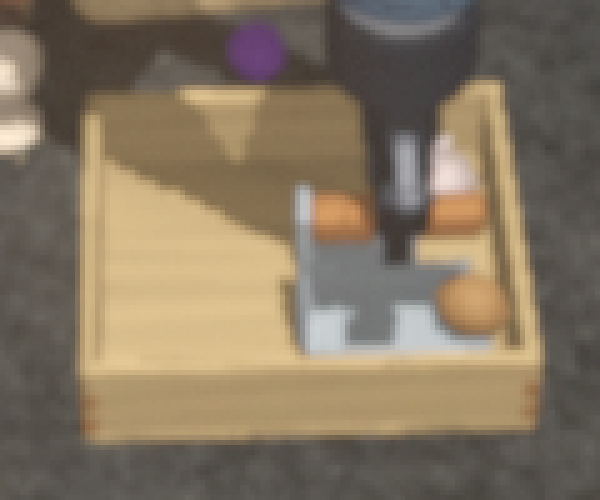

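The side view shows the nut (470,303 in the crop) against the far wall, with the lip under it. I continue to wall contact.

```bash
python3 -m jog '[[[0,0,2,0,0,0,0],[0,0,4,0,0,0,0],[0,0,6,0,0,0,0],[0,0,8,0,0,0,0],[0,0,8,0,0,0,0]]]';python3 -m jog '[[[0,0,1,0,0,0,0],[0,0,2,0,0,0,0],[0,0,3,0,0,0,0],[0,0,3,0,0,0,0]]]'
python3 - <<'E'
from h import *
x,y=bin2w(.057,-.0475); plan([x,y,.0838],-9.9)
cv2.imwrite('pics/s8.png',camera('side')[230:330,230:350].repeat(5,0).repeat(5,1))
E
```

```text
time: 10.6
ee_pos: [0.5207, -0.2379, 0.0842]
ee_rot: [0.705, 0.06, 0.704, -0.062]
ft_force: [-3.3, -2.1, 6.6]
width: 0.224
time: 10.93
ee_pos: [0.523, -0.2382, 0.0842]
ee_rot: [0.704, 0.06, 0.705, -0.062]
ft_force: [-5.8, -1.7, 8.5]
width: 0.223
t 10.9333 pos [ 0.523  -0.2382  0.0842] zdir [ 0.985 -0.172 -0.   ] xdir [-0.    -0.002 -1.   ] F [-5.8 -1.7  8.5] w 0.223
shift mm [0.4 0.4 1.4] rotvec [ 0.0001 -0.0001  0.0019]
```

View pics/s8.png

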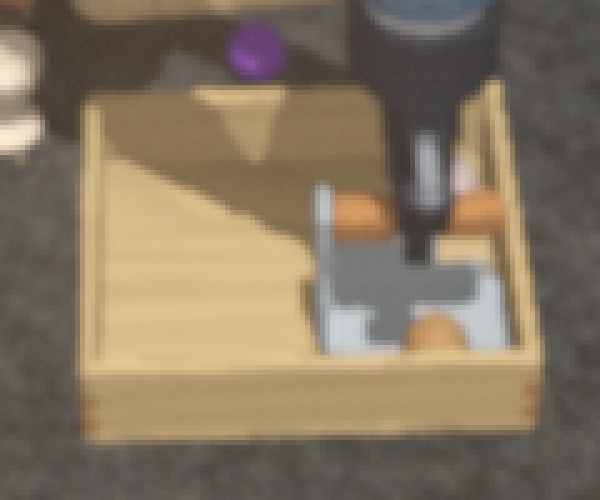

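The nut has rolled into the pan (435,335). I press the last millimetres until the lip meets the wall.

```bash
python3 -m jog '[[[0,0,1,0,0,0,0],[0,0,2,0,0,0,0],[0,0,2,0,0,0,0]]]';python3 -m jog '[[[0,0,1,0,0,0,0],[0,0,1,0,0,0,0]]]';
```

```text
time: 11.23
ee_pos: [0.5237, -0.2383, 0.0844]
ee_rot: [0.703, 0.06, 0.706, -0.061]
ft_force: [-12.4, 0.7, 15.6]
width: 0.223
time: 11.4
ee_pos: [0.5241, -0.2384, 0.0846]
ee_rot: [0.703, 0.061, 0.706, -0.061]
ft_force: [-16.4, 0.9, 18.7]
width: 0.222
```

The force rose to 16 N, so the lip has met the far wall. I back off slightly, lift slowly and tip the mouth up a little.

```bash
python3 -m jog '[[[-1,0,-3,0,0,0,0],[-2,0,-6,0,0,0,0],[-5,0,-8,0,0,0,0],[-9,0,-10,0,-0.01,0,0],[-14,0,-11,0,-0.03,0,0],[-20,0,-12,0,-0.05,0,0],[-27,0,-12,0,-0.07,0,0],[-35,0,-12,0,-0.09,0,0],[-44,0,-12,0,-0.1,0,0],[-54,0,-12,0,-0.1,0,0],[-65,0,-12,0,-0.1,0,0],[-77,0,-12,0,-0.1,0,0],[-89,0,-12,0,-0.1,0,0],[-100,0,-12,0,-0.1,0,0],[-108,0,-12,0,-0.1,0,0],[-113,0,-12,0,-0.1,0,0],[-115,0,-12,0,-0.1,0,0],[-115,0,-12,0,-0.1,0,0]]]'
python3 - <<'E'
from h import *
plan([.49,.19,.2],-8,pitch=6)
cv2.imwrite('pics/s9.png',camera('side')[200:340,220:360].repeat(4,0).repeat(4,1))
E
```

```text
time: 12.9
ee_pos: [0.5148, -0.2361, 0.1987]
ee_rot: [0.739, 0.057, 0.668, -0.064]
ft_force: [0.8, 0.0, -3.6]
width: 0.222
t 12.9 pos [ 0.5148 -0.2361  0.1987] zdir [ 0.98  -0.171  0.101] xdir [ 0.1   -0.019 -0.995] F [ 0.8  0.  -3.6] w 0.222
shift mm [-11.7 415.4 -97. ] rotvec [-0.0328 -0.0033  0.0046]
```

View pics/s9.png

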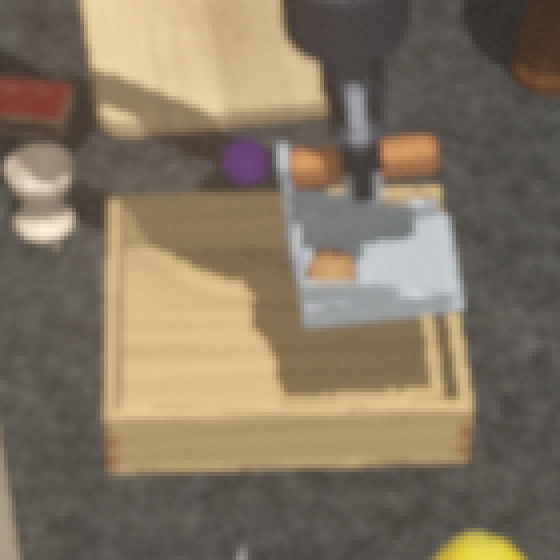

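The nut sits at the back of the pan (330,265). I carry it smoothly to above the board.

```bash
python3 -m jog '[[[0,4,-1,0,0,0,0],[-1,13,-3,-0.001,0,0,0],[-1,27,-6,-0.002,0,0,0],[-2,46,-11,-0.004,0,0,0],[-2,70,-16,-0.006,0,0,0],[-3,98,-23,-0.008,0,0,0],[-4,128,-30,-0.01,0,0,0],[-5,160,-37,-0.013,0,0,0],[-5,192,-45,-0.015,0,0,0],[-6,224,-52,-0.018,0,0,0],[-7,256,-60,-0.02,0,0,0],[-8,288,-67,-0.023,0,0,0],[-9,318,-74,-0.025,0,0,0],[-10,345,-80,-0.027,0,0,0],[-10,368,-86,-0.029,0,0,0],[-11,387,-90,-0.03,0,0,0],[-11,401,-94,-0.032,0,0,0],[-12,410,-96,-0.033,0,0,0],[-12,415,-97,-0.033,0,0,0],[-12,415,-97,-0.033,0,0,0]]]'
python3 - <<'E'
from h import *
plan([.492,.192,.110],-8,pitch=0)
cv2.imwrite('pics/s10.png',camera('side')[120:260,200:340].repeat(4,0).repeat(4,1))
E
```

```text
time: 14.62
ee_pos: [0.4892, 0.1907, 0.2]
ee_rot: [0.74, 0.045, 0.669, -0.053]
ft_force: [-0.3, -0.3, -4.1]
width: 0.22
t 14.6167 pos [0.4892 0.1907 0.2   ] zdir [ 0.985 -0.137  0.101] xdir [ 0.099 -0.018 -0.995] F [-0.3 -0.3 -4.1] w 0.22
shift mm [89.8  2.  -6.5] rotvec [0.0014 0.1007 0.0041]
```

View pics/s10.png

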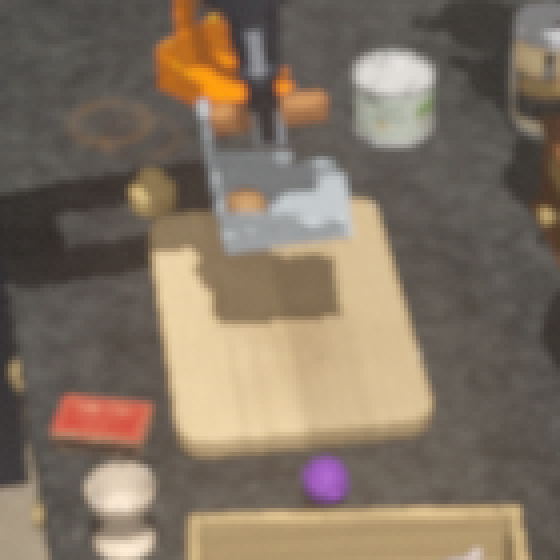

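```bash
python3 -m jog '[[[8,0,0,0,0,0,0],[22,0,-1,0,0.01,0,0],[40,0,-3,0,0.02,0.001,0],[58,0,-4,0,0.035,0.002,0],[72,0,-5,0,0.05,0.003,0],[82,1,-6,0,0.065,0.004,0],[88,2,-6.5,0.001,0.08,0.004,0],[90,2,-6.5,0.001,0.09,0.004,0],[92,2,-6.5,0.001,0.096,0.004,0],[94,2,-6.5,0.001,0.1,0.004,0],[95,2,-6.5,0.001,0.101,0.004,0],[95,2,-6.5,0.001,0.101,0.004,0]]]'
python3 - <<'E'
from h import *
plan([.492,.192,.098],-8,pitch=0)
cv2.imwrite('pics/s11.png',camera('side')[120:260,200:340].repeat(4,0).repeat(4,1))
E
```

```text
time: 15.67
ee_pos: [0.4934, 0.1909, 0.1053]
ee_rot: [0.706, 0.05, 0.705, -0.05]
ft_force: [0.5, -0.7, -3.3]
width: 0.22
t 15.6667 pos [0.4934 0.1909 0.1053] zdir [ 0.99  -0.14   0.001] xdir [ 0.001 -0.    -1.   ] F [ 0.5 -0.7 -3.3] w 0.22
shift mm [ 7.3  0.9 -1.5] rotvec [-0.001   0.0007  0.0001]
```

View pics/s11.png

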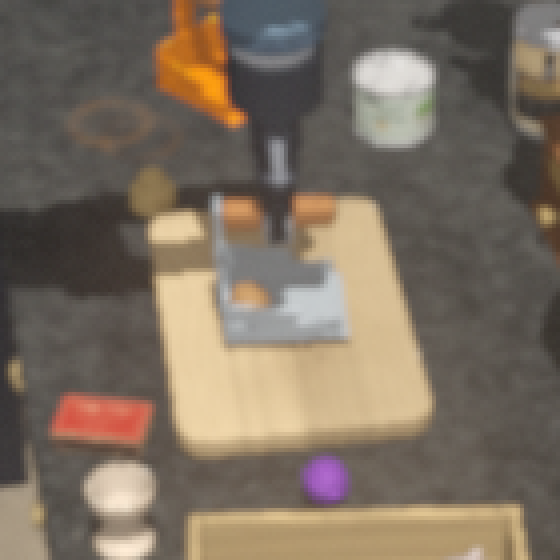

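The pan is level above the board and the nut is still in it at (250,293). I lower it to contact.

```bash
python3 -m jog '[[[2,0,0,0,0,0,0],[4,0,0,0,0,0,0],[5.5,0,0,0,0,0,0],[6,0,0,0,0,0,0],[6,0,0,0,0,0,0]]]'; python3 -m jog '[[[1,0,0,0,0,0,0],[1,0,0,0,0,0,0]]]'
```

```text
time: 16.13
ee_pos: [0.4929, 0.1908, 0.0987]
ee_rot: [0.705, 0.05, 0.706, -0.05]
ft_force: [0.4, -0.7, -3.7]
width: 0.223
time: 16.3
ee_pos: [0.4931, 0.1908, 0.0979]
ee_rot: [0.705, 0.05, 0.705, -0.05]
ft_force: [-0.5, 0.0, -2.6]
width: 0.22
```

```bash
python3 -m jog '[[[0.5,0,0,0,0,0,0],[0.7,0,0,0,0,0,0],[0.7,0,0,0,0,0,0]]]'
```

```text
time: 16.55
ee_pos: [0.4932, 0.1907, 0.0978]
ee_rot: [0.705, 0.05, 0.705, -0.05]
ft_force: [-3.5, -2.2, 4.5]
width: 0.218
```

Contact. I release and then withdraw straight up.

```bash
python3 -m jog '[[[0,0,0,0,0,0,0.26],[0,0,0,0,0,0,0.3],[0,0,0,0,0,0,0.4],[0,0,0,0,0,0,0.6],[0,0,0,0,0,0,0.8],[0,0,0,0,0,0,1],[0,0,0,0,0,0,1],[0,0,0,0,0,0,1],[0,0,0,0,0,0,1]]]' 20
python3 -m jog '[[[-8,0,0,0,0,0,1],[-25,0,0,0,0,0,1],[-50,0,0,0,0,0,1],[-80,0,0,0,0,0,1],[-110,0,0,0,0,0,1],[-135,0,0,0,0,0,1],[-150,0,0,0,0,0,1],[-150,0,0,0,0,0,1]]]'
python3 - <<'E'
from h import *
print(arm.observe()['time'])
cv2.imwrite('pics/s12.png',camera('side')[120:330,200:360].repeat(3,0).repeat(3,1));cv2.imwrite('pics/w12.png',camera('wrist'))
E
```

```text
time: 17.3
ee_pos: [0.4931, 0.1908, 0.0972]
ee_rot: [0.705, 0.05, 0.705, -0.05]
ft_force: [0.5, 0.5, -0.4]
width: 1.002
time: 17.97
ee_pos: [0.4954, 0.1913, 0.2523]
ee_rot: [0.708, 0.05, 0.703, -0.049]
ft_force: [0.3, 0.6, 0.2]
width: 1.001
17.9667
```

View pics/s12.png

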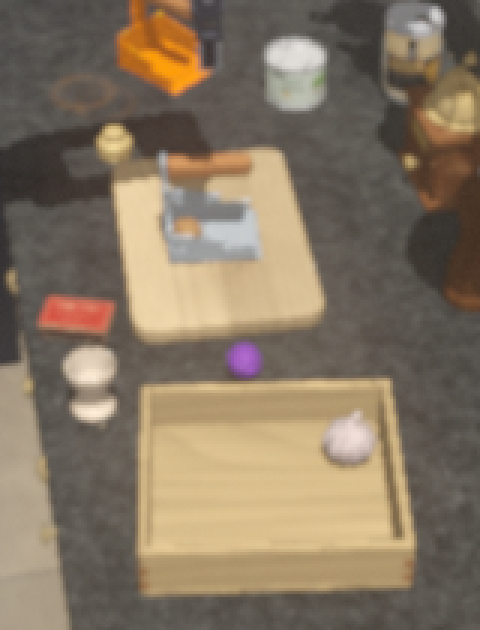

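View pics/w12.png

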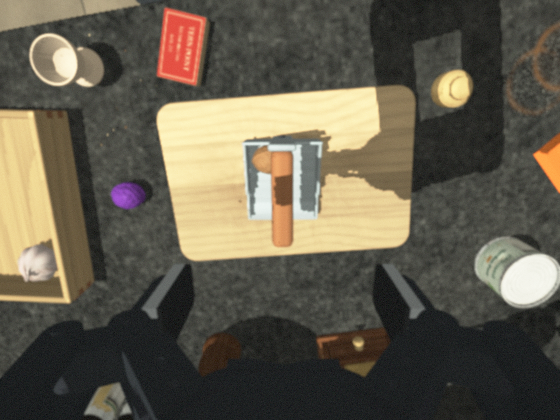

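The scoop stands upright on the board with the walnut in the back of its pan (wrist view 262,158; side crop 187,228). The garlic has not moved, and the gripper is clear. I hand in.

```bash
python3 -c "
from bench import workorder;print(workorder.hand_in())"
```

```text
the job is handed in; nothing more can be done
None
```

I gripped the steel scoop by its wooden grip and slid it along the bin floor into the far right (-y) corner. The lip met the far wall, where the force rose to about 16 N, and the walnut rolled over the crest into the pan. I carried the scoop out with its mouth tipped slightly up, set it down level on the board, let go and withdrew.

The last side and wrist pictures show the scoop upright on the board with the walnut at the back of its pan. The garlic is still in its corner and the gripper is clear of everything. The job finished at about 18 s of robot time, and the highest force reading I saw was about 25 N. None of the checks failed. The only disagreement was in the bin's measured width: the wrist view gave 201 mm against the stated 206 mm, which was too small to matter.

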